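# Change the plate in a drilling fixture

## Task

Reload the drilling fixture: take the drilled plate out of it and lay it flat in the yellow tray, then lay the undrilled steel blank in its place, down on the four rest buttons and up against all three locating pins, and swing the green toggle-clamp handle fully down to clamp it. Put the plates down rather than dropping them, and leave the other things on the bench where they are.

Things in the scene. Friction and masses are not known exactly. Their poses are not given: they have to be found in the camera images.
- fixture: Fixed dark steel drilling fixture, base plate 130 x 260 x 16 mm: x -65 to +65, y -175 to +85 mm about its origin, which lies on the bench under the middle of the workpiece place. y runs along its length, away from the clamp; z up. The plate lies on four rest buttons, 14 mm dia., at x +-14, y +-38 mm, tops 26 mm above the bench.
- side_pin (a point): One of the two steel locating pins for the plate's long side, 10 mm dia., its axis (at the base plate's top, 16 mm above the bench; the pin's top is at 40 mm). This one is at fixture x +27, y +38 mm, the other at x +27, y -38 mm.
- end_pin (a point): The steel locating pin for the plate's end, 10 mm dia., its axis (at the base plate's top, 16 mm above the bench; the pin's top is at 40 mm), at fixture x 0, y +60 mm.
- nest (a point): Middle of the workpiece place, on the level of the rest button tops (26 mm above the bench), axes as the fixture's. A plate that lies on the buttons and touches all three pins has its origin here and its long axis along y.
- clamp (a joint): Toggle-clamp handle, rad about a level axis along the fixture's x, stays where it is left: 0 = clamped (handle level, pointing to the fixture's -y), 1.0 = fully open (raised 57 degrees, leaning to -y). Starts at 0.85 to 1.0. Pushing it down takes about 5 N at the grip, and 10 N or more at the end, to press the bar's rubber tip on the plate.
- clamp_pivot (a point): Axis of the handle, 56 mm above the bench, at fixture x 0, y -136 mm, axes as the fixture's. Clamp cheeks: y -150 to -96 mm, 34 mm wide, tops 64 mm above the bench. In front of it the holding bar stands up when open (to 140 mm above the bench, rubber tip reaching to y -70 mm at most) and comes down with the handle.
- clamp_grip (a point): Point on the axis of the handle's green round grip, 75 mm from the pivot. The grip is 16 mm dia. and runs from 28 to 101 mm from the pivot; its free end is clear on all sides.
- clamp_arm: The clamp's steel holding bar with its rubber-tipped spindle; origin on its axis, 52 mm above the bench at fixture x 0, y -108 mm. Geared to the handle, it turns 1.65 times as far: upright when open; when closed it lies level towards fixture +y and its tip (15 mm dia.) presses on the plate at fixture y -33 mm.
- blank: The undrilled bright steel plate, 44 x 110 x 6 mm (x, y, z), 0.15 to 0.3 kg, lying flat on the bench; origin in the middle of its underside.
- drilled_plate: The drilled steel plate in the fixture, 44 x 110 x 6 mm (x, y, z) with two 11 mm holes at y +-18 mm, 0.2 kg; origin in the middle of its underside. It lies unclamped on the rest buttons.
- tray: Fixed yellow steel tray for finished plates, open above, 260 x 160 mm (x, y), 28 mm high, walls and floor 4 mm; origin in the middle of its underside. One finished plate already lies in its -x half, across it; the +x half is free.
- tray_plate: The finished plate already in the tray, same size and look as the drilled plate; origin in the middle of its underside.
- offcut: Brass offcut 56 x 80 x 5 mm (x, y, z) lying on the bench, to be left alone; it may lie in either of two places, the blank in the other. Origin in the middle of its underside.
- oil_bottle: White bottle 56 mm dia., 150 mm tall at the back of the bench, to be left alone; origin under its middle.
- caliper: Caliper 210 mm long lying along y at the back of the bench, to be left alone; origin under its middle.
- chip_brush: Brush lying at the back of the bench, to be left alone; origin under its middle.
- hammer: Hammer lying on the right of the bench, to be left alone; origin under its middle.
- spanner: Spanner lying on the right of the bench, to be left alone; origin under its middle.
Things that resemble listed ones, but are neither listed nor needed, are in the scene too. What is shaped like the blank but pink, purple or turquoise is not meant.

How it is judged:
On the way, in this order (a step that is already met when the one before it is completed fails the run):
1. the drilled plate lies in the tray (x of drilled_plate in the frame of tray between -0.13 and 0.13 m and y of drilled_plate in the frame of tray between -0.08 and 0.08 m and z of drilled_plate in the frame of tray below 0.03 m), for 0.2 s.
2. the blank lies on the rest buttons in the fixture (horizontal distance between blank and nest below 0.01 m and z of blank in the frame of nest below 0.003 m and angle between blank's own z axis and vertical below 0.06 rad), for 0.2 s.
3. the clamp handle is down (value of joint clamp below 0.04 rad and contact force between clamp_arm and blank above 0.5 N), for 0.2 s.
At the end, for the whole second after the job is handed in: Drilled plate still in the tray, flat within 0.2 rad, underside at most 18 mm above the tray's. Blank on the buttons, origin within 2 mm of the nest point in x, y and z, long axis within 0.035 rad of the fixture's y. Handle within 0.04 rad of down, its rubber tip pressing on the blank (over 0.5 N) (all of step 3 and x of drilled_plate in the frame of tray between -0.13 and 0.13 m and y of drilled_plate in the frame of tray between -0.08 and 0.08 m and z of drilled_plate in the frame of tray below 0.018 m and angle between drilled_plate's own z axis and vertical below 0.2 rad and x of blank in the frame of nest between -0.002 and 0.002 m and y of blank in the frame of nest between -0.002 and 0.002 m and z of blank in the frame of nest between -0.002 and 0.002 m and angle between the y axis of blank and the y axis of fixture, either way round below 0.035 rad and linear speed of each of drilled_plate, blank below 0.02 m/s); the robot touches nothing.
It fails at once if a plate is let go more than 10 cm above the bench ((height (world z) of blank above 0.1 m and contact force between the fingers and blank below 0.05 N) or (height (world z) of drilled_plate above 0.1 m and contact force between the fingers and drilled_plate below 0.05 N)).
It fails at once if another thing on the bench is shifted by more than 3 cm (distance of any of offcut, oil_bottle, caliper, chip_brush, hammer, spanner from where it was at the start of the episode above 0.03 m).
It also fails if it takes over 62 s, if anything falls off the work surface, if the arm or the gripper's body presses on something with over 40 N, if the wrist force passes 120 N, or if a joint passes its speed limit or range.

## Robot

A 6-joint arm with a two-finger parallel gripper is mounted at the origin on the work surface. World frame = base frame: x ahead of the robot, y to its left, z up, the work surface at z = 0. Lengths are in m, angles in rad, forces in N, time in s.
With the tool pointing down it reaches from about 0.35 to 0.85 m from the base axis. Payload 8.1 kg.
Tool frame: the origin (TCP) lies midway between the tips of the shut fingers; the grasp point (between the pads) lies 19 mm behind it; z points along the fingers, y is the direction in which the jaws open and shut (so a half turn about z gives the same grasp; the last joint's range is limited). The gripper opens to 93 mm and grips with 3 to 60 N. Pads are 15 mm wide; open, the fingers measure 128 mm over their backs; the gripper's body (75 mm by 188 mm) begins 65 mm behind the grasp point.
Start: joints at [1.144, 0.13, 1.488, -0, 1.523, -0.085], TCP at [0.201, 0.565, 0.219] pointing down, gripper open.
Joint ranges: [-2.96, 2.96], [-0.89, 2.26], [0.02, 2.5], [-1.34, 4.48], [0, 2.73], [-2.66, 2.66]. Speed limits (rad/s): [2.39, 2.39, 2.79, 3.14, 3.14, 3.14].

## Interface

Orientations are given as a rotation vector (axis times angle).
In Python, from plant import monitor, eyes, ticket gives the robot as it stands.
- The arm moves only by the tool send_rows, never from a script. Its argument "motion" is a list of rows, each a list of 2 entries, a list of its own where there are three numbers: the shift along the tool's x, y, z in m, then the turn about the tool's z in degrees. In form: [[[dx, dy, dz], twist], ...]. A call has 1 to 12 rows; each row is the pose to reach, as a shift and turn from the pose commanded when the call began, along the tool's axes at that moment; what a row does not reach only later rows make up. A row lasts 1/8 s, in which the tool goes at most 62.5 mm and 10.7 degrees, less where a joint would pass 70% of its speed; a pose out of reach is approached as far as the arm can. A call with a gripper value outside its range is refused whole. "jaw" is the finger opening in m, from 0 to 0.093, set as the call begins (left out, the last holds). The fingers move at their own pace and stop on an object; "squeeze" is the grip in N (left out, the last holds). Time passes only in rows, so rows that repeat a pose let the fingers close. It gives the time, the measured TCP pose, the force and the opening at its end, in the units of the state.
- monitor.read_state(): the state, without advancing time (a new reading comes with each control period).
- eyes.read_camera(name): name is "side" or "top" or "wrist"; returns the picture (400x640x3 uint8, red, green, blue); there is no depth.
- eyes.camera_model(name): a dict with "mtx" (3x3 intrinsics, pixels), "cam_to_world" (4x4, takes a point from camera to world coordinates); the wrist camera has in their place "mount" (4x4, takes a point from camera to tool coordinates, whose origin is the TCP and whose axes are the flange's). Camera axes: x right, y down, z forward; pixel columns grow to the right and rows downward; lengths in m; the calibration is good to about 2 mm. A picture is of the moment at which its call begins: read the wrist's pose just before it. camera_model takes no time and is no camera call.
- ticket.close_job(): hands the job in, once; it reports no verdict.
The state is a dict: "t": time; "q": joint angles; "dq": joint speeds; "joint_torque": joint torques, N m; "tool_pos": TCP position; "orientation": TCP orientation; "force": force on the tool from outside, world axes, zero at the start; "wrist_torque": the same for the moment, N m; "opening": finger opening in m.
Only numpy, scipy, OpenCV 4.12 (cv2) and the standard library are available. Lean on these libraries where they do the work, as an engineer would, in place of code of your own. Each camera call takes 0.05 s, during which the arm holds its last target.

## Working session

There is one attempt and no reset: what is moved stays moved. The work goes in short steps, Python scripts to look and compute and a tool call to move; the robot and the scene stay as the last step left them, time stands still between calls to the robot, and variables do not carry over. Pictures are saved under pics/ and viewed, and the job is handed in when it is done.

Besides the shell and the picture viewer there is one more tool, called after "Call:" by a JSON object that holds its "method" and its "body". send_rows: Moves the arm, as the interface text tells. Its arguments: {"type":"object","properties":{"motion":{"type":"array","items":{"type":"array"}},"jaw":{"type":"number"},"squeeze":{"type":"number"}},"required":["motion"]}

```bash
ls; mkdir -p pics; python3 - <<'E'
from plant import monitor, eyes, ticket
import cv2
print(monitor.read_state())
for n in ["side","top","wrist"]:
    im=eyes.read_camera(n); cv2.imwrite(f"pics/{n}0.png",im[:,:,::-1])
    print(n,eyes.camera_model(n))
E
```

```text
pics
{'t': 0.0, 'q': array([ 1.14358595e+00,  1.31160971e-01,  1.48926062e+00,  1.02367448e-05,
        1.52300983e+00, -8.54019179e-02]), 'dq': array([ 0.00058077, -0.0017755 , -0.00114382, -0.0002422 ,  0.0016366 ,
        0.00045637]), 'joint_torque': array([ 2.43518080e-04, -5.59832203e+01, -4.91770363e+01,  7.70290266e-02,
        3.50623915e-02, -1.58182311e-04]), 'tool_pos': array([0.20085539, 0.56478027, 0.21759782]), 'orientation': array([-5.34221178e-01, -3.09535354e+00,  2.78948068e-03]), 'force': array([-0.1525448 , -0.2412655 , -0.48050387]), 'wrist_torque': array([-0.01803645, -0.00164327, -0.03036157]), 'opening': 0.09262228094432341}
side {'mtx': array([[362.41739518,   0.        , 314.39877078],
       [  0.        , 362.41739518, 199.81875957],
       [  0.        ,   0.        ,   1.        ]]), 'cam_to_world': array([[ 0.70679931, -0.51994579,  0.47967814, -0.06304235],
       [-0.70733566, -0.50933718,  0.49015498, -0.58022823],
       [-0.0105361 , -0.68573465, -0.72777537,  0.89391943],
       [ 0.        ,  0.        ,  0.        ,  1.        ]])}
top {'mtx': 
[... 332 characters left out ...]
14e-02],
       [ 9.01165380e-04, -1.80434293e-01, -9.83586627e-01,
         1.33789799e+00],
       [ 0.00000000e+00,  0.00000000e+00,  0.00000000e+00,
         1.00000000e+00]])}
wrist {'mtx': array([[318.21535523,   0.        , 324.30011285],
       [  0.        , 318.21535523, 197.86746695],
       [  0.        ,   0.        ,   1.        ]]), 'mount': array([[-3.60113982e-06, -9.60041517e-01, -2.79857617e-01,
         7.76075573e-02],
       [ 9.99999909e-01,  1.16136160e-04, -4.11268688e-04,
         2.21335871e-04],
       [ 4.27336604e-04, -2.79857593e-01,  9.60041429e-01,
        -1.66336885e-01],
       [ 0.00000000e+00,  0.00000000e+00,  0.00000000e+00,
         1.00000000e+00]])}
```

View pics/top0.png

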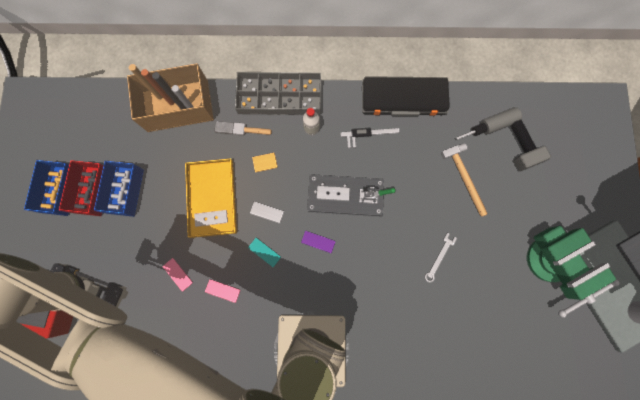

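View pics/side0.png

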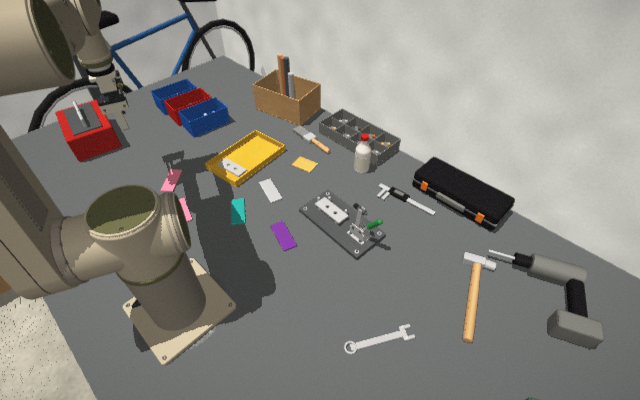

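View pics/wrist0.png

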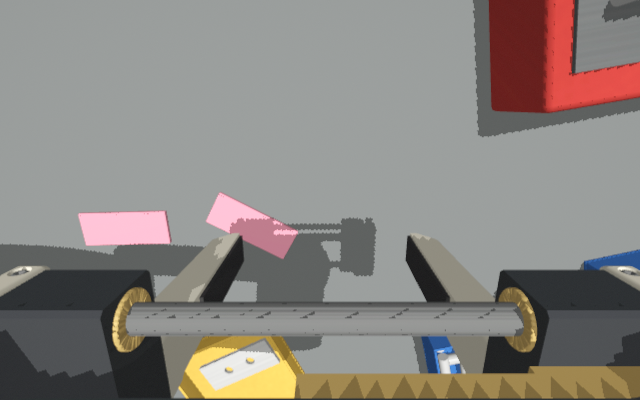

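```bash
cat > h.py <<'E'
import numpy as np, cv2
from scipy.spatial.transform import Rotation as R
from plant import monitor, eyes
def cam(n, st=None):
    m=eyes.camera_model(n); K=m["mtx"]
    if n!="wrist": return K,m["cam_to_world"]
    T=np.eye(4); T[:3,:3]=R.from_rotvec(st["orientation"]).as_matrix(); T[:3,3]=st["tool_pos"]
    return K,T@m["mount"]
def ray(K,T,uv,z):
    uv=np.atleast_2d(uv).astype(float)
    d=np.c_[uv,np.ones(len(uv))]@np.linalg.inv(K).T@T[:3,:3].T
    o=T[:3,3]
    return (o+d*((z-o[2])/d[:,2])[:,None])
def proj(K,T,p):
    p=np.atleast_2d(p); c=(p-T[:3,3])@T[:3,:3]; u=c@K.T
    return u[:,:2]/u[:,2:]
def snap(n,tag):
    st=monitor.read_state(); im=eyes.read_camera(n); cv2.imwrite(f"pics/{tag}.png",im[:,:,::-1])
    return st,im,*cam(n,st)
def toolaxes(st):
    return R.from_rotvec(st["orientation"]).as_matrix()
E
python3 - <<'E'
from h import *
im=cv2.imread("pics/top0.png"); K,T=cam("top")
for nm,(u0,u1,v0,v1) in dict(tray=(180,240,150,245),rest=(240,400,140,260)).items():
    cv2.imwrite(f"pics/top0_{nm}.png",cv2.resize(im[v0:v1,u0:u1],None,fx=5,fy=5,interpolation=cv2.INTER_CUBIC))
hsv=cv2.cvtColor(im,cv2.COLOR_BGR2HSV)
def big(mask,z,roi):
    m=np.zeros_like(mask); u0,u1,v0,v1=roi; m[v0:v1,u0:u1]=mask[v0:v1,u0:u1]
    cs,_=cv2.findContours(m,cv2.RETR_EXTERNAL,cv2.CHAIN_APPROX_NONE)
    c=max(cs,key=cv2.contourArea); w=ray(K,T,c[:,0,:],z)[:,:2].astype(np.float32)
    (cx,cy),(a,b),an=cv2.minAreaRect(w*1000); M=cv2.moments(c); 
    print((M['m10']/M['m00'],M['m01']/M['m00']),'center mm',cx,cy,'size',a,b,'ang',an)
print('tray');big(cv2.inRange(hsv,(18,150,80),(32,255,255)),0.028,(180,240,150,245))
print('blank');big(cv2.inRange(hsv,(0,0,140),(180,40,255)),0.006,(245,290,195,230))
print('offcut');big(cv2.inRange(hsv,(10,100,100),(32,255,255)),0.005,(248,282,150,175))
print('plate');big(cv2.inRange(hsv,(0,0,150),(180,40,255)),0.032,(308,356,180,206))
print('grip');big(cv2.inRange(hsv,(45,120,40),(80,255,255)),0.12,(370,405,180,206))
E
```

```text
tray
(210.0461367694609, 197.75170117272333) center mm 496.3114318847656 351.05841064453125 size 261.3631591796875 162.8192138671875 ang 6.125598907470703
blank
(266.32512953367876, 211.9961139896373) center mm 449.4464111328125 160.24069213867188 size 111.68090057373047 45.957496643066406 ang 72.05890655517578
offcut
(264.25164890918313, 161.93049213597158) center mm 628.697509765625 173.71749877929688 size 57.607887268066406 81.83635711669922 ang 12.399856567382812
plate
(332.54018445322794, 192.59464207290293) center mm 518.9110107421875 -63.18864822387695 size 118.74766540527344 53.428558349609375 ang 85.49879455566406
grip
(387.0469483568075, 191.18779342723002) center mm 503.7384338378906 -238.0238800048828 size 11.27214241027832 47.259368896484375 ang 11.0374755859375
```

View pics/top0_rest.png

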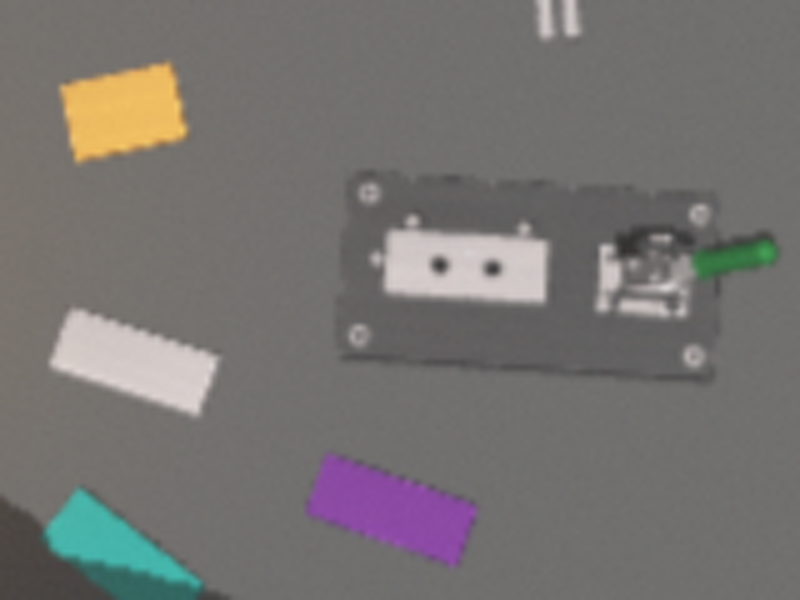

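View pics/top0_tray.png

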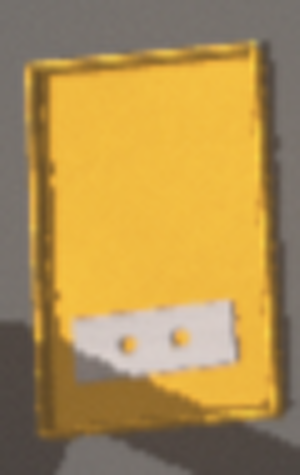

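```bash
cat >> h.py <<'E'
def goto(p,ang):
    """p world TCP, ang deg: heading of tool x in world. prints shift in tool axes, twist"""
    st=monitor.read_state(); A=toolaxes(st)
    a0=np.degrees(np.arctan2(A[1,0],A[0,0]))
    tw=-((ang-a0+180)%360-180)
    print('t',round(st['t'],2),'at',st['tool_pos'].round(4),'head',a0.round(2),'-> shift',(A.T@(np.array(p)-st['tool_pos'])).round(4),'twist',round(tw,2),'F',st['force'].round(1),'op',round(st['opening'],4),'q',st['q'].round(2))
E
python3 - <<'E'
from h import *
K,T=cam("top")
c=lambda L:np.array(L)/5+[240,140]-0.4
p=ray(K,T,c([(385,230),(549,240),(545,302),(383,293)]),.032); print(p.round(4),p.mean(0))
print(ray(K,T,c([(412,222),(525,230),(376,258)]),.040).round(4))
goto([0.515,-0.065,0.22],86.5)
E
```

```text
[[ 0.539  -0.0123  0.032 ]
 [ 0.5331 -0.1246  0.032 ]
 [ 0.49   -0.1218  0.032 ]
 [ 0.4951 -0.0116  0.032 ]] [ 0.51427805 -0.06756551  0.032     ]
[[ 0.5429 -0.0308  0.04  ]
 [ 0.5382 -0.1077  0.04  ]
 [ 0.5177 -0.0066  0.04  ]]
t 0.15 at [0.2009 0.5649 0.2178] head 160.42 -> shift [-0.5071 -0.4882 -0.0016] twist 73.92 F [-0.5 -0.4 -0.3] op 0.0929 q [ 1.14  0.13  1.49  0.    1.52 -0.09]
```

Call:
{"method": "send_rows", "body": {"motion": [[[-0.025,-0.025,0],6],[[-0.065,-0.062,0],14],[[-0.107,-0.104,0],23],[[-0.15,-0.145,0],32],[[-0.193,-0.187,0],41],[[-0.237,-0.228,0],50],[[-0.28,-0.27,0],58],[[-0.325,-0.312,0],66],[[-0.37,-0.355,0],72],[[-0.412,-0.397,0],74],[[-0.455,-0.438,0],74],[[-0.49,-0.472,0],74]]}}

```text
t: 1.65
tool_pos: [0.505, -0.0459, 0.2185]
orientation: [-2.291, -2.15, 0.0]
force: [0.6, 0.5, 0.5]
opening: 0.0931
```

Call:
{"method": "send_rows", "body": {"motion": [[[-0.009,0.017,-0.002],0],[[-0.009,0.017,-0.002],0]]}}

```text
t: 1.9
tool_pos: [0.5212, -0.0546, 0.2202]
orientation: [-2.291, -2.148, 0.001]
force: [0.5, -0.2, -0.4]
opening: 0.093
```

```bash
python3 - <<'E'
from h import *
st,im,K,T=snap("wrist","w1")
cv2.imwrite("pics/w1c.png",cv2.resize(im[60:300,200:460,::-1],None,fx=3,fy=2.4,interpolation=cv2.INTER_CUBIC))
goto([0.515,-0.065,0.22],86.5)
print(proj(K,T,[[.514,-.0675,.026]]))
E
```

```text
t 1.95 at [ 0.5206 -0.0538  0.2201] head 86.37 -> shift [-0.0116 -0.0049  0.0001] twist -0.13 F [0.4 0.7 0.1] op 0.093 q [-0.2  -0.08  1.7   0.    1.52 -0.14]
[[318.83481933 186.3883961 ]]
```

View pics/w1.png

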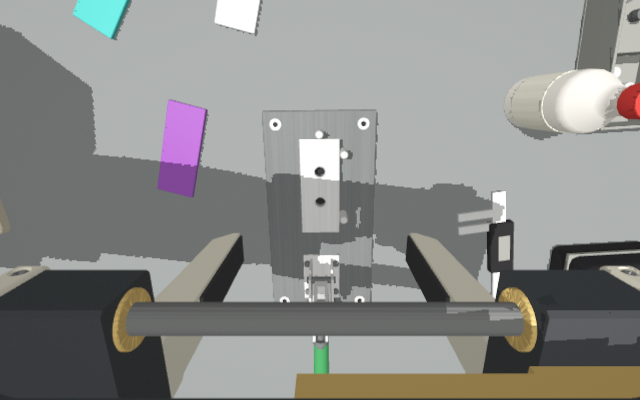

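```bash
python3 - <<'E'
import cv2
im=cv2.imread("pics/w1.png")
cv2.imwrite("pics/w1d.png",cv2.resize(im[105:245,255:385],None,fx=4.2,fy=4.2,interpolation=cv2.INTER_NEAREST))
E
```

```text
(no output)
```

View pics/w1d.png

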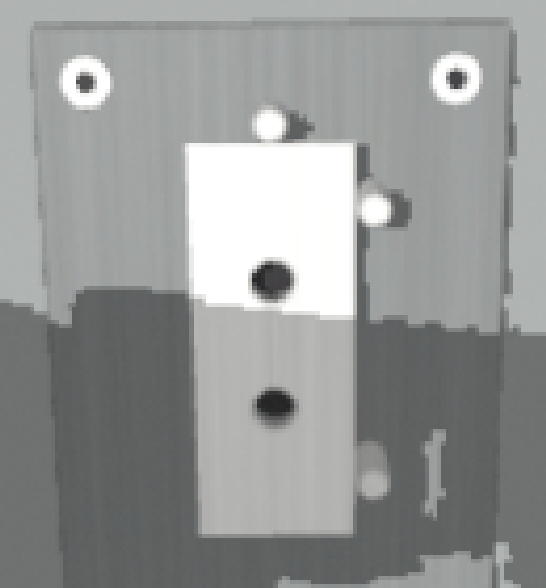

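```bash
python3 - <<'E'
from h import *
K,_=cam("wrist",monitor.read_state()); 
st=monitor.read_state(); K,T=cam("wrist",st)
c=lambda L:np.array(L)/4.2+[255,105]-0.5
p=ray(K,T,c([(186,143),(356,143),(355,535),(199,535)]),.032); print('plate',p.round(4)[:,:2],p.mean(0))
print('long',np.degrees(np.arctan2(*(p[1]-p[2])[[1,0]])),np.degrees(np.arctan2(*(p[0]-p[3])[[1,0]])),np.linalg.norm(p[0]-p[1]),np.linalg.norm(p[1]-p[2]))
q=ray(K,T,c([(269,124),(376,209),(373,484)]),.040);print('pins',q.round(4)[:,:2])
fy=q[1]-q[2];print(np.degrees(np.arctan2(fy[1],fy[0])),np.linalg.norm(fy))
b=ray(K,T,c([(33,26),(511,22)]),.016);print('base',b.round(4)[:,:2],np.linalg.norm(b[0]-b[1]),np.degrees(np.arctan2(*(b[1]-b[0])[[1,0]]))+90)
# nest least squares from pins: model pts
from scipy.optimize import least_squares
m=np.array([[0,.060],[.027,.038],[.027,-.038]])
def f(x):
    a=x[2];Rm=np.array([[np.cos(a),-np.sin(a)],[np.sin(a),np.cos(a)]]);return ((m@Rm.T+x[:2])-q[:,:2]).ravel()
r=least_squares(f,[.51,-.065,0]);print('nest',r.x,'fixture y head',90+np.degrees(r.x[2]),r.fun.round(4))
goto([*p.mean(0)[:2],.023],86.5)
E
```

```text
plate [[ 0.4953 -0.0095]
 [ 0.5397 -0.0123]
 [ 0.5339 -0.1227]
 [ 0.4895 -0.1199]] [ 0.51461078 -0.06610402  0.032     ]
long 86.98034580902883 87.00415840828704 0.044553361391364024 0.11048373108515708
pins [[ 0.5175 -0.0053]
 [ 0.5438 -0.0287]
 [ 0.5395 -0.1046]]
86.74524662026424 0.07593020259826537
base [[0.4557 0.0223]
 [0.5832 0.0153]] 0.1277783510672581 86.83634419038282
nest [ 0.51456492 -0.06523113 -0.05268399] fixture y head 86.98142993004006 [ 0.0002  0.     -0.0002  0.      0.0001 -0.    ]
t 1.95 at [ 0.5206 -0.0538  0.2201] head 86.37 -> shift [-0.0128 -0.005   0.1971] twist -0.13 F [0.4 0.7 0.1] op 0.093 q [-0.2  -0.08  1.7   0.    1.52 -0.14]
```

Call:
{"method": "send_rows", "body": {"motion": [[[-0.008,-0.003,0.02],-0.6],[[-0.012,-0.005,0.06],-0.6],[[-0.012,-0.005,0.11],-0.6],[[-0.012,-0.005,0.15],-0.6],[[-0.012,-0.005,0.175],-0.6],[[-0.012,-0.005,0.188],-0.6],[[-0.012,-0.005,0.195],-0.6],[[-0.012,-0.005,0.197],-0.6],[[-0.012,-0.005,0.197],-0.6]], "jaw": 0.07}}

```text
t: 3.08
tool_pos: [0.5159, -0.0655, 0.0245]
orientation: [2.277, 2.162, 0.001]
force: [0.1, 0.3, -0.2]
opening: 0.0698
```

Call:
{"method": "send_rows", "body": {"motion": [[[0,0,0],0],[[0,0,0],0],[[0,0,0],0],[[0,0,0],0]], "jaw": 0.03, "squeeze": 25}}

```text
t: 3.58
tool_pos: [0.5152, -0.0654, 0.0239]
orientation: [-2.278, -2.163, 0.0]
force: [-2.1, 0.6, 2.6]
opening: 0.0432
```

Call:
{"method": "send_rows", "body": {"motion": [[[0,0,-0.01],0],[[0,0,-0.035],0],[[0,0,-0.06],0],[[0,0,-0.065],0]]}}

```text
t: 4.08
tool_pos: [0.5167, -0.0657, 0.0909]
orientation: [2.276, 2.161, 0.003]
force: [0.2, -0.8, -2.0]
opening: 0.0435
```

```bash
python3 - <<'E'
from h import *
K,T=cam("top"); print('bottle',ray(K,T,[(311,128)],.02))
st,im,K,T=snap("wrist","w2")
goto([.556,.357,.09],95.5)
E
```

```text
bottle [[0.75069909 0.01044713 0.02      ]]
t 4.12 at [ 0.5163 -0.0656  0.0903] head 87.02 -> shift [4.241e-01 1.760e-02 2.000e-04] twist -8.48 F [ 0.2  0.1 -0.4] op 0.0436 q [-0.22  0.01  1.85  0.    1.27 -0.17]
```

View pics/w2.png

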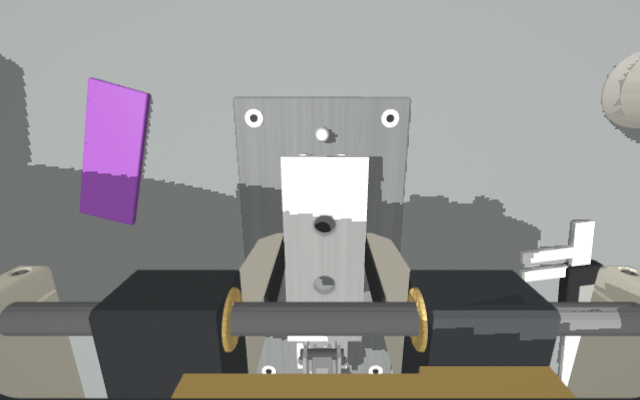

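Call:
{"method": "send_rows", "body": {"motion": [[[0.02,0.001,0],-1],[[0.06,0.003,0],-2],[[0.105,0.005,0],-3],[[0.15,0.007,0],-4],[[0.195,0.009,0],-5],[[0.24,0.011,0],-6],[[0.285,0.013,0],-7],[[0.33,0.015,0],-8],[[0.37,0.017,0],-8.5],[[0.4,0.018,0],-8.5],[[0.418,0.018,0],-8.5],[[0.424,0.018,0],-8.5]]}}

```text
t: 5.62
tool_pos: [0.5547, 0.3575, 0.0876]
orientation: [-2.111, -2.326, 0.002]
force: [0.1, -0.2, -1.9]
opening: 0.0437
```

```bash
python3 - <<'E'
from h import *
st,im,K,T=snap("wrist","w3")
goto([.556,.357,.007],95.5)
E
```

```text
t 5.67 at [0.5548 0.3575 0.0878] head 95.55 -> shift [-0.0006  0.0012  0.0808] twist 0.05 F [ 0.  -0.6 -1.8] op 0.0437 q [0.49 0.38 1.44 0.   1.32 0.4 ]
```

View pics/w3.png

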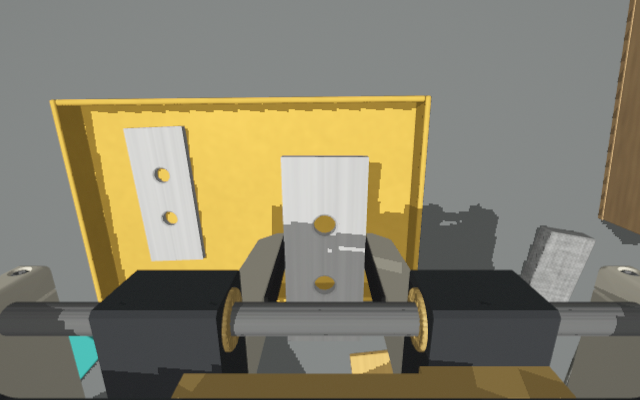

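```bash
python3 - <<'E'
from h import *
K,T=cam("wrist",monitor.read_state())
print(ray(K,T,[(55,102),(320,99),(429,98),(416,270)],.028).round(4))
print(ray(K,T,[(282,156),(367,156)],.087+.0075).round(4))
E
```

```text
[[0.3646 0.4194 0.028 ]
 [0.5443 0.4388 0.028 ]
 [0.6178 0.4466 0.028 ]
 [0.6321 0.3172 0.028 ]]
[[0.5289 0.4087 0.0945]
 [0.5715 0.4128 0.0945]]
```

Call:
{"method": "send_rows", "body": {"motion": [[[0,0,0.015],-0.5],[[0,0,0.04],-0.5],[[0,0,0.06],-0.5],[[0,0,0.072],-0.5],[[0,0,0.079],-0.5],[[0,0,0.0815],-0.5],[[0,0,0.0825],-0.5],[[0,0,0.0825],-0.5]]}}

```text
t: 6.68
tool_pos: [0.5557, 0.3575, 0.0068]
orientation: [2.101, 2.335, 0.002]
force: [-0.3, -0.1, -1.1]
opening: 0.0437
```

Call:
{"method": "send_rows", "body": {"motion": [[[0,0,0],0],[[0,0,0],0],[[0,0,0],0]], "jaw": 0.06}}

```text
t: 7.05
tool_pos: [0.5555, 0.3573, 0.0065]
orientation: [2.102, 2.335, 0.001]
force: [-0.5, 1.0, 0.4]
opening: 0.06
```

Call:
{"method": "send_rows", "body": {"motion": [[[0,0,-0.02],0],[[0,0,-0.06],0],[[0,0,-0.1],0],[[0,0,-0.12],0],[[0,0,-0.12],0]]}}

```text
t: 7.68
tool_pos: [0.5566, 0.3579, 0.1288]
orientation: [2.101, 2.334, 0.007]
force: [0.5, 0.4, 0.2]
opening: 0.0602
```

```bash
python3 - <<'E'
from h import *
st,im,K,T=snap("wrist","w4")
goto([.449,.160,.15],72)
E
```

```text
t 7.72 at [0.5555 0.3573 0.1264] head 96.02 -> shift [-0.185  -0.1265 -0.0237] twist 24.02 F [ 0.2 -0.1 -0.8] op 0.0601 q [ 0.49  0.35  1.41 -0.    1.39  0.39]
```

View pics/w4.png

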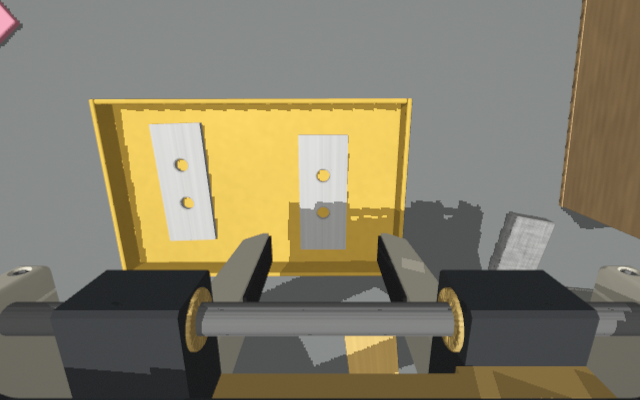

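Call:
{"method": "send_rows", "body": {"motion": [[[-0.02,-0.013,-0.005],4],[[-0.055,-0.038,-0.012],10],[[-0.095,-0.065,-0.02],16],[[-0.135,-0.092,-0.024],22],[[-0.165,-0.113,-0.024],24],[[-0.182,-0.125,-0.024],24],[[-0.185,-0.127,-0.024],24],[[-0.185,-0.127,-0.024],24]], "jaw": 0.075}}

```text
t: 8.72
tool_pos: [0.448, 0.16, 0.1491]
orientation: [-2.541, -1.846, 0.002]
force: [0.2, 0.6, 0.4]
opening: 0.0747
```

```bash
python3 - <<'E'
from h import *
st,im,K,T=snap("wrist","w5")
hsv=cv2.cvtColor(im,cv2.COLOR_RGB2HSV)
m=cv2.inRange(hsv,(0,0,195),(180,25,255)); n,l,s,c=cv2.connectedComponentsWithStats(m)
for i in range(1,n):
    if s[i,4]>300: print(s[i],c[i])
goto([.449,.160,.002],72)
E
```

```text
[ 211    0   73   58 2455] [248.91771894  24.55885947]
[ 305  129   44  106 2176] [324.08042279 156.57950368]
t 8.78 at [0.4482 0.1603 0.1494] head 72.03 -> shift [-0.      0.001   0.1474] twist 0.03 F [ 0.  -0.   1.2] op 0.0752 q [ 0.24 -0.17  1.91  0.    1.4   0.55]
```

View pics/w5.png

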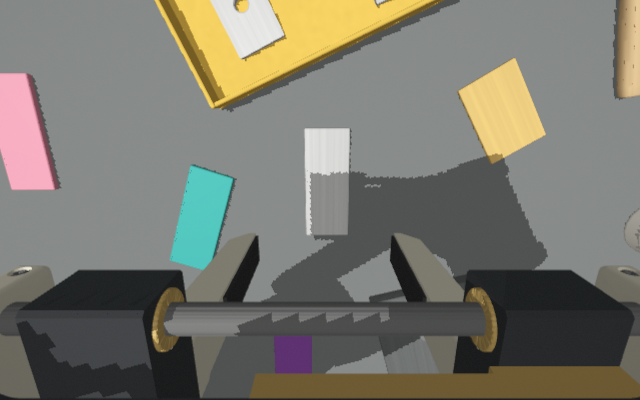

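```bash
python3 - <<'E'
import cv2
im=cv2.imread("pics/w5.png")
cv2.imwrite("pics/w5d.png",cv2.resize(im[120:245,290:365],None,fx=4.8,fy=4.8,interpolation=cv2.INTER_NEAREST))
E
```

```text
(no output)
```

View pics/w5d.png

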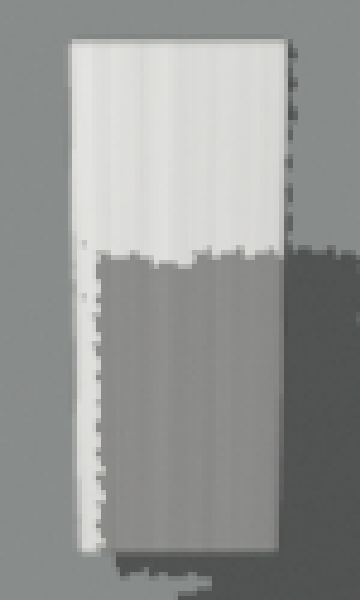

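```bash
python3 - <<'E'
from h import *
K,T=cam("wrist",monitor.read_state())
c=lambda L:np.array(L)/4.8+[290,120]-0.5
p=ray(K,T,c([(70,41),(286,41),(279,550),(78,550)]),.006); print(p.round(4)[:,:2],p.mean(0))
h=lambda d:np.degrees(np.arctan2(d[1],d[0]))
print(h(p[0]-p[3]),h(p[1]-p[2]),np.linalg.norm(p[0]-p[1]),np.linalg.norm(p[1]-p[2]))
goto([*p.mean(0)[:2],.002],(h(p[0]-p[3])+h(p[1]-p[2]))/2)
E
```

```text
[[0.4476 0.2204]
 [0.4884 0.2071]
 [0.4556 0.1032]
 [0.4138 0.1167]] [0.45134388 0.16186671 0.006     ]
71.92204751944682 72.48202508065154 0.042882828729653294 0.10895576565411011
t 8.78 at [0.4482 0.1603 0.1494] head 72.03 -> shift [0.0025 0.0026 0.1474] twist -0.17 F [ 0.  -0.   1.2] op 0.0752 q [ 0.24 -0.17  1.91  0.    1.4   0.55]
```

Call:
{"method": "send_rows", "body": {"motion": [[[0.0025,0.0025,0.02],-0.2],[[0.0025,0.0025,0.06],-0.2],[[0.0025,0.0025,0.1],-0.2],[[0.0025,0.0025,0.128],-0.2],[[0.0025,0.0025,0.141],-0.2],[[0.0025,0.0025,0.146],-0.2],[[0.0025,0.0025,0.148],-0.2],[[0.0025,0.0025,0.148],-0.2]]}}

```text
t: 9.78
tool_pos: [0.4524, 0.1617, 0.0031]
orientation: [2.538, 1.851, 0.002]
force: [0.5, -1.1, 0.1]
opening: 0.0749
```

Call:
{"method": "send_rows", "body": {"motion": [[[0,0,0],0],[[0,0,0],0],[[0,0,0],0],[[0,0,0],0],[[0,0,0],0]], "jaw": 0.03, "squeeze": 25}}

```text
t: 10.4
tool_pos: [0.4515, 0.1615, 0.0023]
orientation: [2.538, 1.851, 0.0]
force: [-1.0, 0.1, 2.4]
opening: 0.0432
```

Call:
{"method": "send_rows", "body": {"motion": [[[0,0,-0.01],0],[[0,0,-0.035],0],[[0,0,-0.065],0],[[0,0,-0.08],0],[[0,0,-0.08],0]]}}

```text
t: 11.02
tool_pos: [0.4525, 0.1617, 0.0833]
orientation: [2.537, 1.851, 0.004]
force: [0.4, 0.8, -3.0]
opening: 0.0435
```

```bash
python3 - <<'E'
from h import *
goto([.5124,-.0684,.08],87)
E
```

```text
t 11.03 at [0.4525 0.1617 0.0833] head 72.22 -> shift [-0.2008  0.1273  0.0033] twist -14.78 F [ 0.4  0.8 -3. ] op 0.0435 q [ 0.24 -0.09  1.96 -0.    1.26  0.55]
```

Call:
{"method": "send_rows", "body": {"motion": [[[-0.02,0.013,0],-2],[[-0.05,0.032,0],-5],[[-0.09,0.057,0],-8],[[-0.13,0.082,0],-11],[[-0.165,0.105,0.001],-13.5],[[-0.188,0.119,0.002],-14.8],[[-0.198,0.126,0.003],-14.8],[[-0.2,0.127,0.003],-14.8],[[-0.2,0.127,0.003],-14.8]]}}

```text
t: 12.15
tool_pos: [0.5109, -0.0669, 0.0787]
orientation: [-2.278, -2.162, 0.0]
force: [-0.1, -0.3, -2.6]
opening: 0.0433
```

```bash
python3 - <<'E'
from h import *
st,im,K,T=snap("wrist","w6")
cv2.imwrite("pics/w6d.png",cv2.resize(im[90:320,230:420,::-1],None,fx=3,fy=2.6,interpolation=cv2.INTER_NEAREST))
goto([.5124,-.0684,.08],87)
E
```

```text
t 12.2 at [ 0.511  -0.0668  0.0789] head 87.06 -> shift [-0.0016  0.0015 -0.0011] twist 0.06 F [ 0.6  0.3 -1.6] op 0.0435 q [-0.23  0.02  1.87  0.    1.25 -0.18]
```

View pics/w6d.png

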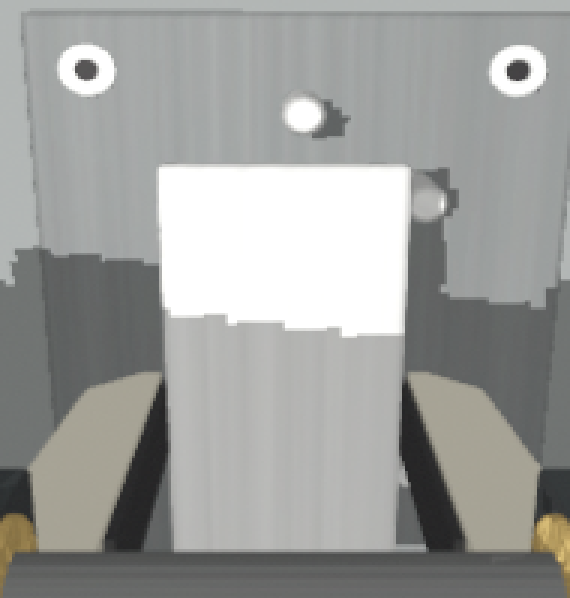

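```bash
python3 - <<'E'
from h import *
st=monitor.read_state();K,T=cam("wrist",st)
c=lambda L:np.array(L)/[3,2.6]+[230,90]-0.5
p=ray(K,T,c([(159,166),(410,166)]),.0826); d=p[1]-p[0];print(p.round(4),np.linalg.norm(d),np.degrees(np.arctan2(d[1],d[0]))+90)
h=np.radians(87);fy=np.array([np.cos(h),np.sin(h)]);fx=np.array([np.sin(h),-np.cos(h)])
ctr=p.mean(0)[:2]-.055*fy; n=np.array([.5146,-.0655])
print('centre',ctr,'rel tcp',ctr-st['tool_pos'][:2],'in fixture',(ctr-n)@fx,(ctr-n)@fy)
q=ray(K,T,c([(303,113),(428,204)]),.040);print('pins',[((a[:2]-n)@fx,(a[:2]-n)@fy) for a in q])
E
```

```text
[[ 0.493  -0.0114  0.0826]
 [ 0.5357 -0.0136  0.0826]] 0.04279818125285875 87.07226030598292
centre [ 0.51146049 -0.06738851] rel tcp [ 0.00043708 -0.00061565] in fixture -0.0030363739062693575 -0.002050227083477928
pins [(np.float64(0.0007885040871539262), np.float64(0.05964173452397681)), (np.float64(0.02817238308345107), np.float64(0.03717403208166182))]
```

Call:
{"method": "send_rows", "body": {"motion": [[[0,0,0.012],0],[[0,0,0.03],0],[[0,0,0.042],0],[[0,0,0.047],0],[[0,0,0.049],0],[[0,0,0.05],0],[[0,0,0.05],0]]}}

```text
t: 13.08
tool_pos: [0.5117, -0.0679, 0.0296]
orientation: [2.278, 2.162, 0.001]
force: [-0.3, -0.1, -3.0]
opening: 0.0436
```

Call:
{"method": "send_rows", "body": {"motion": [[[0,0,0.0008],0],[[0,0,0.0015],0],[[0,0,0.0015],0]]}}

```text
t: 13.45
tool_pos: [0.5116, -0.0679, 0.0282]
orientation: [2.278, 2.163, 0.0]
force: [-2.5, -0.4, 4.5]
opening: 0.0434
```

Call:
{"method": "send_rows", "body": {"motion": [[[0,0,-0.0005],0],[[0.001,0,-0.0005],0],[[0.002,0,-0.0005],0],[[0.002,0,-0.0005],0]]}}

```text
t: 13.95
tool_pos: [0.5117, -0.0658, 0.0283]
orientation: [2.278, 2.163, 0.0]
force: [0.4, -1.9, -1.0]
opening: 0.0434
```

Call:
{"method": "send_rows", "body": {"motion": [[[0.0005,0,0],0],[[0.001,0,0],0],[[0.001,0,0],0]]}}

```text
t: 14.32
tool_pos: [0.5116, -0.0655, 0.0283]
orientation: [2.278, 2.162, -0.001]
force: [0.1, -6.0, 1.4]
opening: 0.0434
```

Call:
{"method": "send_rows", "body": {"motion": [[[-0.0004,0.001,0],0],[[-0.0004,0.002,0],0],[[-0.0004,0.003,0],0],[[-0.0004,0.003,0],0]]}}

```text
t: 14.82
tool_pos: [0.513, -0.0657, 0.0282]
orientation: [-2.277, -2.162, 0.004]
force: [-9.2, -4.8, 9.1]
opening: 0.0433
```

```bash
python3 - <<'E'
from h import *
st,im,K,T=snap("wrist","w7"); print(st['force'],st['wrist_torque'],st['tool_pos'])
cv2.imwrite("pics/w7d.png",cv2.resize(im[90:310,230:420,::-1],None,fx=4,fy=2.7,interpolation=cv2.INTER_NEAREST))
st,im,K,T=snap("side","s7")
cv2.imwrite("pics/s7d.png",cv2.resize(im[150:270,280:410,::-1],None,fx=5,fy=5,interpolation=cv2.INTER_CUBIC))
E
```

```text
[-9.21605422 -4.7514129   9.11996141] [-0.75040533  1.6200262   0.10371266] [ 0.51295942 -0.06567388  0.02820309]
```

View pics/w7d.png

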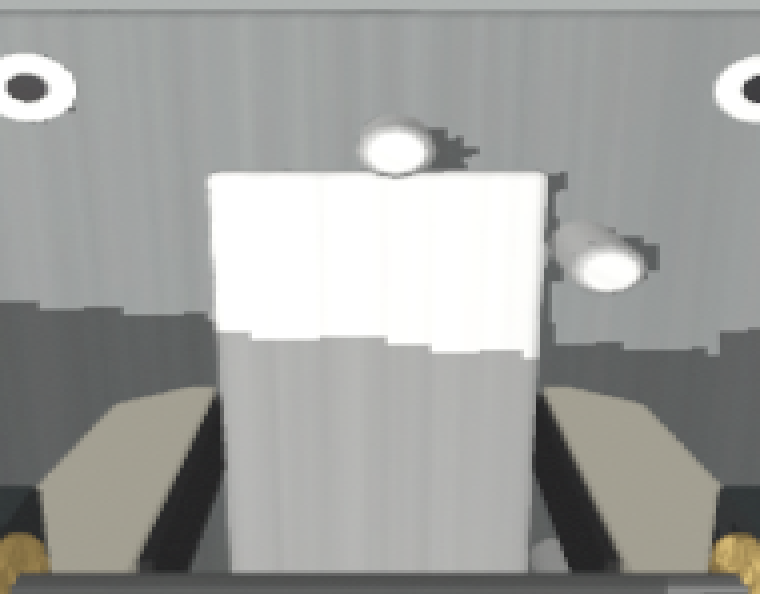

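View pics/s7d.png

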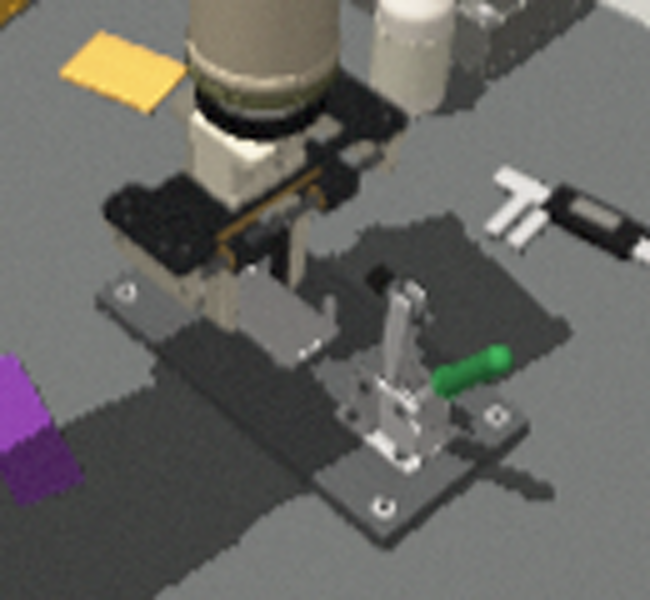

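Call:
{"method": "send_rows", "body": {"motion": [[[-0.0004,0,-0.001],0],[[-0.0004,0,-0.0013],0],[[-0.0004,0,-0.0013],0]]}}

```text
t: 15.3
tool_pos: [0.5138, -0.0657, 0.0289]
orientation: [-2.278, -2.162, 0.001]
force: [-1.6, -4.1, -2.5]
opening: 0.0434
```

Call:
{"method": "send_rows", "body": {"motion": [[[0,0.0007,0],0],[[0,0.0014,0],0],[[0,0.0014,0],0]]}}

```text
t: 15.68
tool_pos: [0.5152, -0.0657, 0.0291]
orientation: [-2.278, -2.162, 0.002]
force: [-4.7, -4.3, -1.5]
opening: 0.0436
```

Call:
{"method": "send_rows", "body": {"motion": [[[0,0.0005,0],0],[[0,0.0005,0],0]]}}

```text
t: 15.92
tool_pos: [0.5152, -0.0658, 0.0291]
orientation: [-2.277, -2.162, 0.003]
force: [-7.8, -4.1, 1.4]
opening: 0.0435
```

```bash
python3 - <<'E'
from h import *
st,im,K,T=snap("wrist","w8"); print(st['force'],st['wrist_torque'],st['tool_pos'])
cv2.imwrite("pics/w8d.png",cv2.resize(im[90:310,230:420,::-1],None,fx=4,fy=2.7,interpolation=cv2.INTER_NEAREST))
E
```

```text
[-7.81932857 -4.05586317  1.4348823 ] [-0.76157268  1.32081708  0.03222618] [ 0.51521735 -0.06576794  0.02905543]
```

View pics/w8d.png

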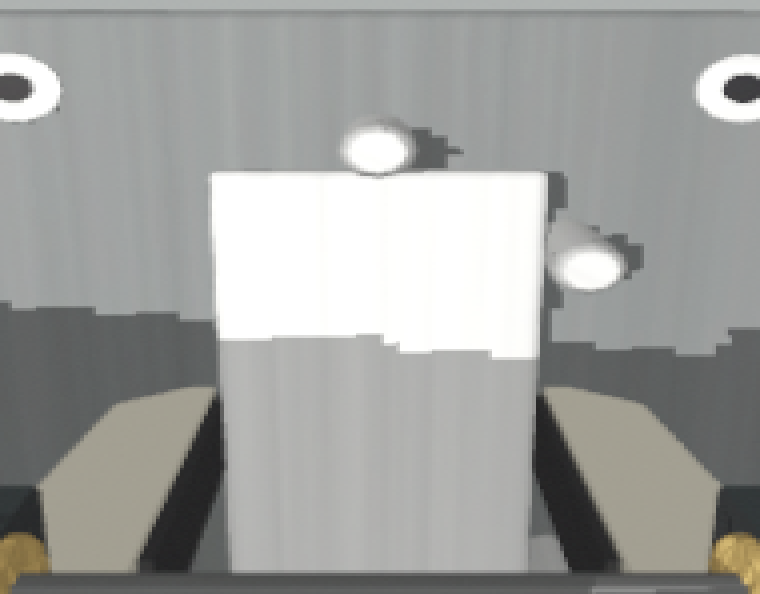

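Call:
{"method": "send_rows", "body": {"motion": [[[0,0,0.0008],0],[[0,0,0.0013],0],[[0,-0.0003,0.0013],0]]}}

```text
t: 16.35
tool_pos: [0.5153, -0.0658, 0.0283]
orientation: [-2.278, -2.162, 0.002]
force: [-6.4, -3.5, 3.6]
opening: 0.0432
```

Call:
{"method": "send_rows", "body": {"motion": [[[0,0,0],0],[[0,0,0],0],[[0,0,0],0]], "jaw": 0.056}}

```text
t: 16.73
tool_pos: [0.5167, -0.0656, 0.0286]
orientation: [2.278, 2.162, 0.002]
force: [0.8, 0.6, -0.7]
opening: 0.0558
```

```bash
python3 - <<'E'
from h import *
st,im,K,T=snap("wrist","w9"); print(st['force'],st['tool_pos'])
cv2.imwrite("pics/w9d.png",cv2.resize(im[90:310,230:420,::-1],None,fx=4,fy=2.7,interpolation=cv2.INTER_NEAREST))
E
```

```text
[ 0.80114311  0.63144385 -0.65487466] [ 0.51674289 -0.06560678  0.0285768 ]
```

View pics/w9d.png

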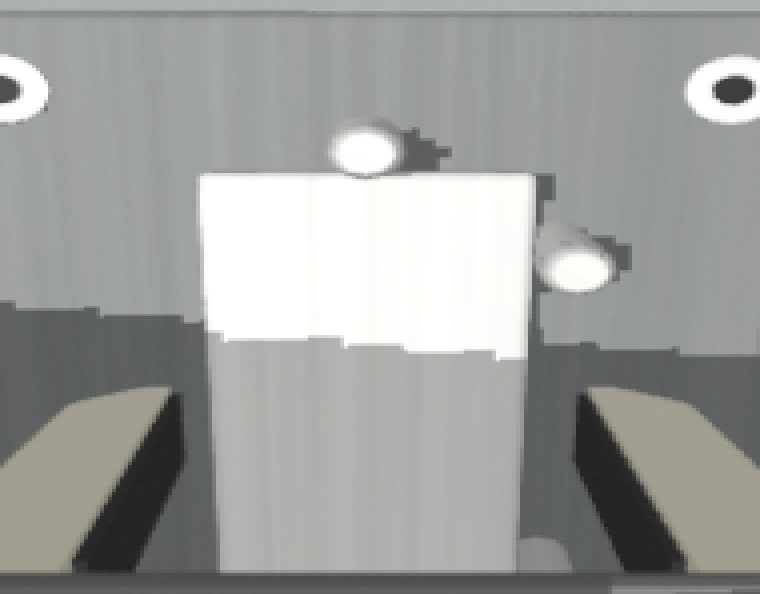

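Call:
{"method": "send_rows", "body": {"motion": [[[0,0,-0.01],0],[[0,0,-0.04],0],[[0,0,-0.09],0],[[0,0,-0.14],0],[[0,0,-0.17],0],[[0,0,-0.18],0],[[0,0,-0.18],0]], "jaw": 0.07}}

```text
t: 17.65
tool_pos: [0.5162, -0.0658, 0.2083]
orientation: [2.278, 2.162, 0.001]
force: [0.3, 0.4, -0.6]
opening: 0.07
```

```bash
python3 - <<'E'
from h import *
st,im,K,T=snap("wrist","w10"); print(st['force'],st['tool_pos'])
cv2.imwrite("pics/w10d.png",cv2.resize(im[105:245,255:385,::-1],None,fx=4.2,fy=4.2,interpolation=cv2.INTER_NEAREST))
st,im,K,T=snap("side","s10")
cv2.imwrite("pics/s10d.png",cv2.resize(im[150:270,280:410,::-1],None,fx=5,fy=5,interpolation=cv2.INTER_CUBIC))
h=np.radians(87);fy=np.array([np.cos(h),np.sin(h)]); n=np.array([.5148,-.0655]);p=n-.19*fy
print(p); goto([*p,.20],87)
E
```

```text
[ 0.29098046  0.41802733 -0.60685291] [ 0.51620083 -0.06582305  0.20827158]
[ 0.50485617 -0.25523961]
t 17.75 at [ 0.5152 -0.0656  0.2064] head 87.02 -> shift [-0.1899 -0.0004  0.0063] twist 0.02 F [-0.6  0.9 -0.1] op 0.0702 q [-0.23 -0.08  1.72  0.    1.5  -0.17]
```

View pics/w10d.png

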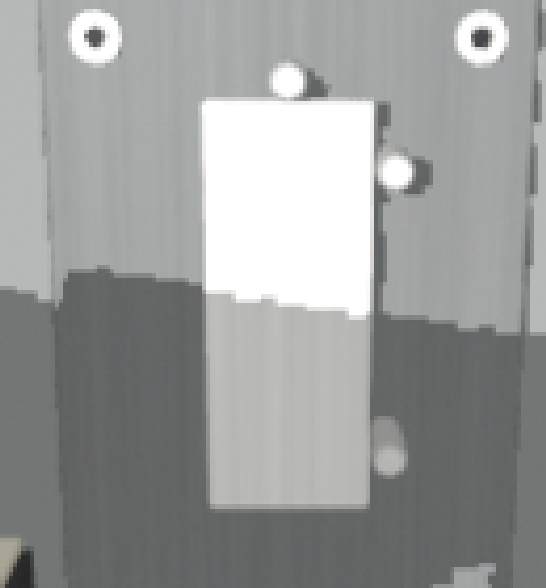

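View pics/s10d.png

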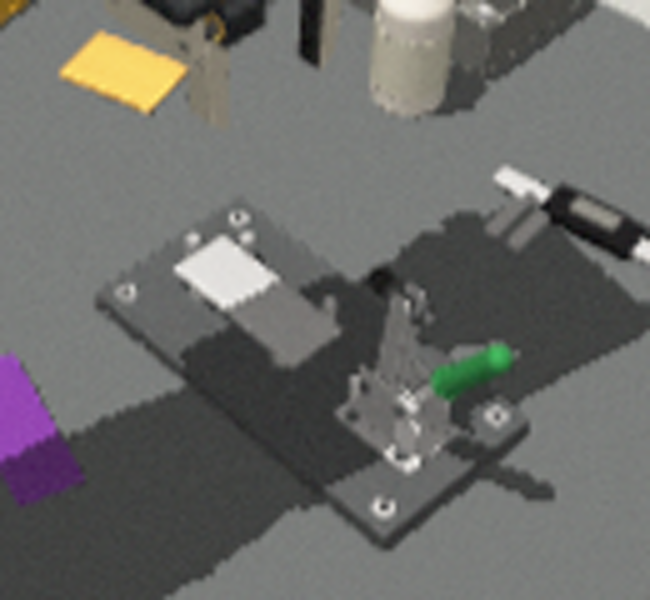

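```bash
python3 - <<'E'
from h import *
st=monitor.read_state(); 
A=R.from_rotvec(st["orientation"]).as_matrix()
st['tool_pos']=np.array([0.5157,-.0657,.2074])  # mean around picture
K,T=cam("wrist",st)
c=lambda L:np.array(L)/4.2+[255,105]-0.5
p=ray(K,T,c([(203,101),(374,101),(369,507),(211,507)]),.032)
q=ray(K,T,c([(288,81),(395,172),(390,460)]),.040)
from scipy.optimize import least_squares
m=np.array([[0,.060],[.027,.038],[.027,-.038]])
def f(x):
    a=x[2];Rm=np.array([[np.cos(a),-np.sin(a)],[np.sin(a),np.cos(a)]]);return ((m@Rm.T+x[:2])-q[:,:2]).ravel()
r=least_squares(f,[.51,-.065,0]).x; Rm=np.array([[np.cos(r[2]),-np.sin(r[2])],[np.sin(r[2]),np.cos(r[2])]])
h=lambda d:np.degrees(np.arctan2(d[1],d[0]))
print('nest',r,'blank',p.mean(0),'in nest',(p.mean(0)[:2]-r[:2])@Rm,'heads',h(p[0]-p[3]),h(p[1]-p[2]),90+np.degrees(r[2]))
E
```

```text
nest [ 0.51403266 -0.06591882 -0.05176011] blank [ 0.51445374 -0.06573651  0.032     ] in nest [0.00041108 0.00020386] heads 87.08440276383881 87.26986337922152 87.03436407659868
```

Call:
{"method": "send_rows", "body": {"motion": [[[-0.02,0,0],0],[[-0.06,0,0],0],[[-0.11,0,0],0],[[-0.15,0,0],0],[[-0.172,0,0],0],[[-0.18,-0.0005,0],0],[[-0.18,-0.0005,0],0]], "jaw": 0.0, "squeeze": 20}}

```text
t: 18.62
tool_pos: [0.5061, -0.2449, 0.2076]
orientation: [-2.278, -2.162, -0.0]
force: [0.1, 1.1, -0.6]
opening: 0.0046
```

```bash
python3 - <<'E'
from h import *
h=np.radians(87);fy=np.array([np.cos(h),np.sin(h)]); n=np.array([.5148,-.0655])
for y,z in [(-.18,.16),(-.185,.13),(-.192,.10),(-.198,.08),(-.203,.066)]:
    goto([*(n+y*fy),z],87)
st,im,K,T=snap("side","s11")
cv2.imwrite("pics/s11d.png",cv2.resize(im[120:270,280:440,::-1],None,fx=4.5,fy=4,interpolation=cv2.INTER_CUBIC))
st,im,K,T=snap("wrist","w11")
E
```

```text
t 18.62 at [ 0.5061 -0.2449  0.2076] head 87.01 -> shift [-0.0004 -0.0006  0.0476] twist 0.01 F [ 0.1  1.1 -0.6] op 0.0046 q [-0.54  0.03  1.61  0.    1.5  -0.49]
t 18.62 at [ 0.5061 -0.2449  0.2076] head 87.01 -> shift [-0.0054 -0.0006  0.0776] twist 0.01 F [ 0.1  1.1 -0.6] op 0.0046 q [-0.54  0.03  1.61  0.    1.5  -0.49]
t 18.62 at [ 0.5061 -0.2449  0.2076] head 87.01 -> shift [-0.0124 -0.0006  0.1076] twist 0.01 F [ 0.1  1.1 -0.6] op 0.0046 q [-0.54  0.03  1.61  0.    1.5  -0.49]
t 18.62 at [ 0.5061 -0.2449  0.2076] head 87.01 -> shift [-0.0185 -0.0006  0.1276] twist 0.01 F [ 0.1  1.1 -0.6] op 0.0046 q [-0.54  0.03  1.61  0.    1.5  -0.49]
t 18.62 at [ 0.5061 -0.2449  0.2076] head 87.01 -> shift [-0.0235 -0.0006  0.1416] twist 0.01 F [ 0.1  1.1 -0.6] op 0.0046 q [-0.54  0.03  1.61  0.    1.5  -0.49]
```

View pics/s11d.png

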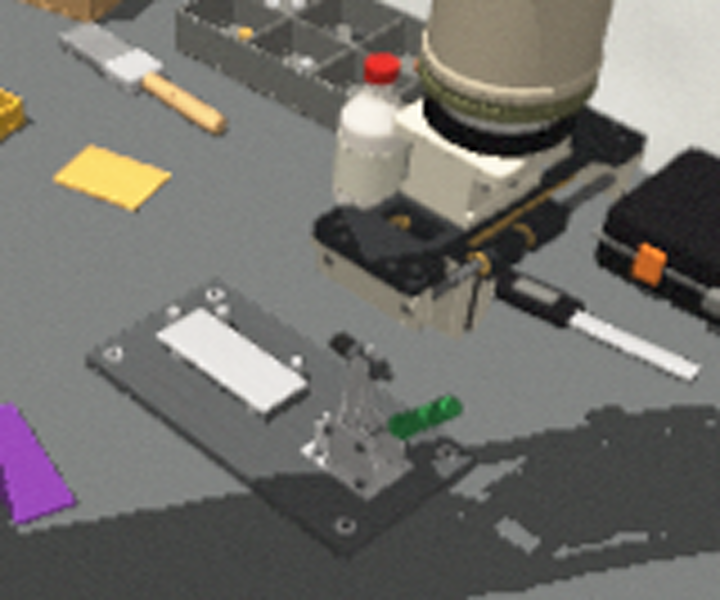

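View pics/w11.png

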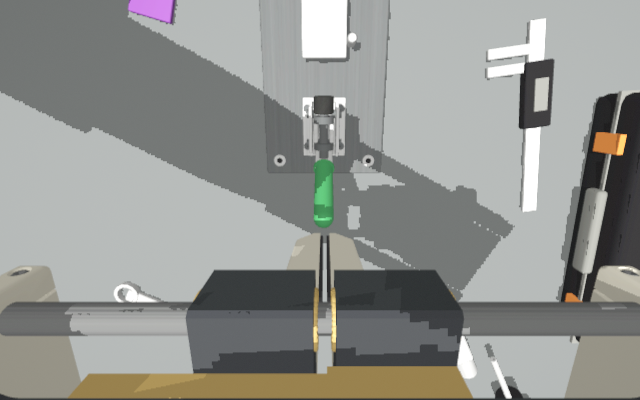

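```bash
python3 - <<'E'
from h import *
st=monitor.read_state();K,T=cam("wrist",st)
h=np.radians(87);fy=np.array([np.cos(h),np.sin(h)]);fx=np.array([np.sin(h),-np.cos(h)]); n=np.array([.5148,-.0655])
for uv,z in [((323.5,226),.135),((323.5,218),.138),((323.5,162),.085)]:
    p=ray(K,T,[uv],z)[0,:2]-n; print(uv,z,p@fx,p@fy)
t=st['tool_pos'][:2]-n; print(t@fx,t@fy)
print(proj(K,T,[[*(n-.18*fy),.14]]))
E
```

```text
(323.5, 226) 0.135 0.0007250292741351102 -0.19442088270640048
(323.5, 218) 0.138 0.0007324151988042665 -0.18650061679286026
(323.5, 162) 0.085 0.0004958451225713114 -0.1511841231821068
0.0009670530117801612 -0.17906469224980096
[[322.55174369 210.99404412]]
```

Call:
{"method": "send_rows", "body": {"motion": [[[0,-0.0005,0.015],0],[[0,-0.0005,0.04],0],[[-0.001,-0.0005,0.056],0],[[-0.003,-0.0005,0.066],0],[[-0.005,-0.0005,0.077],0],[[-0.008,-0.0005,0.087],0],[[-0.01,-0.0005,0.097],0],[[-0.012,-0.0005,0.107],0]]}}

```text
t: 19.73
tool_pos: [0.5058, -0.2583, 0.1018]
orientation: [2.277, 2.161, 0.0]
force: [-1.1, -0.8, 6.0]
opening: 0.0006
```

Call:
{"method": "send_rows", "body": {"motion": [[[-0.003,0,0.01],0],[[-0.006,0,0.02],0],[[-0.009,0,0.029],0],[[-0.011,0,0.035],0],[[-0.011,0,0.037],0],[[-0.011,0,0.037],0]]}}

```text
t: 20.48
tool_pos: [0.5047, -0.2688, 0.0644]
orientation: [2.278, 2.162, -0.0]
force: [1.7, -2.0, 2.9]
opening: 0.0006
```

```bash
python3 - <<'E'
from h import *
st,im,K,T=snap("side","s12")
cv2.imwrite("pics/s12d.png",cv2.resize(im[120:270,280:440,::-1],None,fx=4.5,fy=4,interpolation=cv2.INTER_CUBIC))
print(st['tool_pos'],st['force'])
E
```

```text
[ 0.50474613 -0.26881671  0.06444179] [ 1.66007249 -1.95904236  2.90775595]
```

View pics/s12d.png

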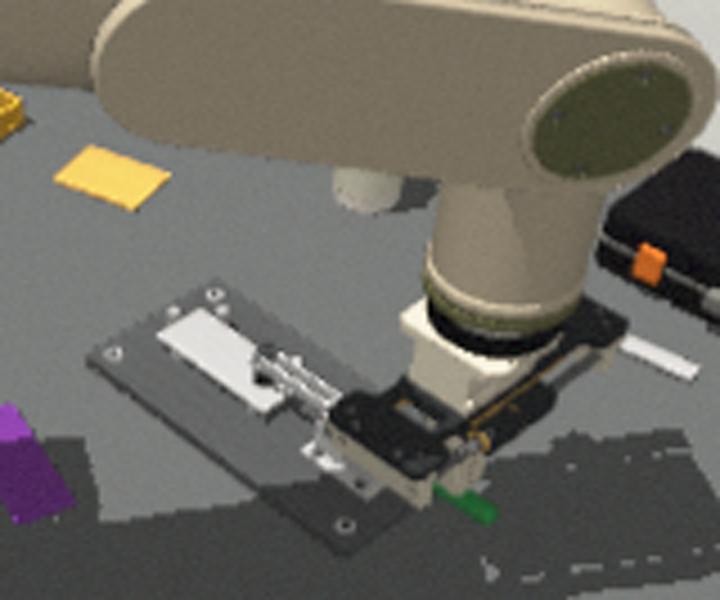

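Call:
{"method": "send_rows", "body": {"motion": [[[0,0,0.001],0],[[0,0,0.002],0],[[0,0,0.003],0],[[0,0,0.003],0]]}}

```text
t: 21.02
tool_pos: [0.505, -0.2689, 0.0639]
orientation: [2.277, 2.162, -0.0]
force: [-7.0, 2.8, 22.5]
opening: 0.0002
```

Call:
{"method": "send_rows", "body": {"motion": [[[0,0,0.001],0],[[0,0,0.001],0],[[0,0,0.001],0]]}}

```text
t: 21.4
tool_pos: [0.505, -0.269, 0.0638]
orientation: [2.277, 2.162, -0.0]
force: [-10.1, 4.2, 29.6]
opening: 0.0006
```

Call:
{"method": "send_rows", "body": {"motion": [[[0,0,-0.006],0],[[0,0,-0.03],0],[[0,0,-0.08],0],[[0,0,-0.13],0],[[0.04,0,-0.155],0],[[0.09,0,-0.165],0],[[0.12,0,-0.165],0],[[0.12,0,-0.165],0]]}}

```text
t: 22.4
tool_pos: [0.5103, -0.1464, 0.2245]
orientation: [-2.274, -2.165, 0.0]
force: [-0.2, -0.5, 0.1]
opening: 0.0004
```

```bash
python3 - <<'E'
from h import *
st,im,K,T=snap("wrist","w13"); print(st['force'],st['tool_pos'])
cv2.imwrite("pics/w13d.png",cv2.resize(im[:300,200:460,::-1],None,fx=2.4,fy=2,interpolation=cv2.INTER_NEAREST))
st,im,K,T=snap("side","s13")
cv2.imwrite("pics/s13d.png",cv2.resize(im[120:270,280:440,::-1],None,fx=4.5,fy=4,interpolation=cv2.INTER_CUBIC))
st,im,K,T=snap("top","t13")
E
```

```text
[-0.18692585 -0.5045489   0.06951777] [ 0.51034901 -0.14643177  0.22453554]
```

View pics/s13d.png

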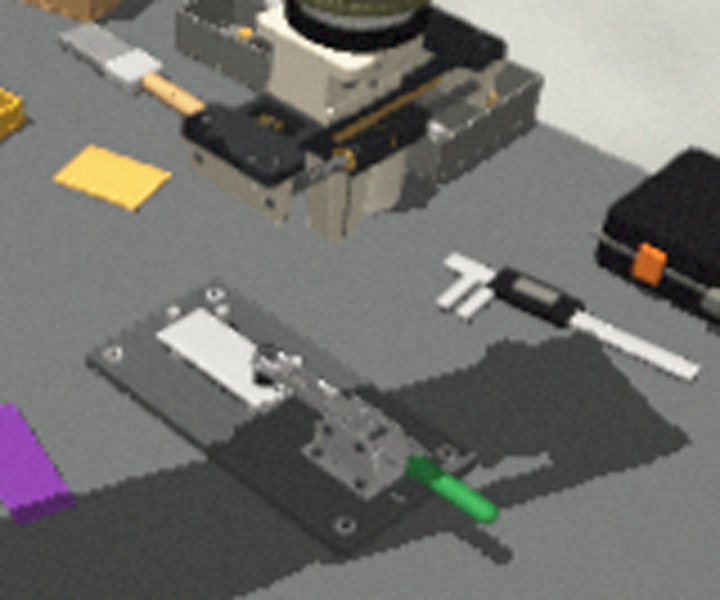

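View pics/w13d.png

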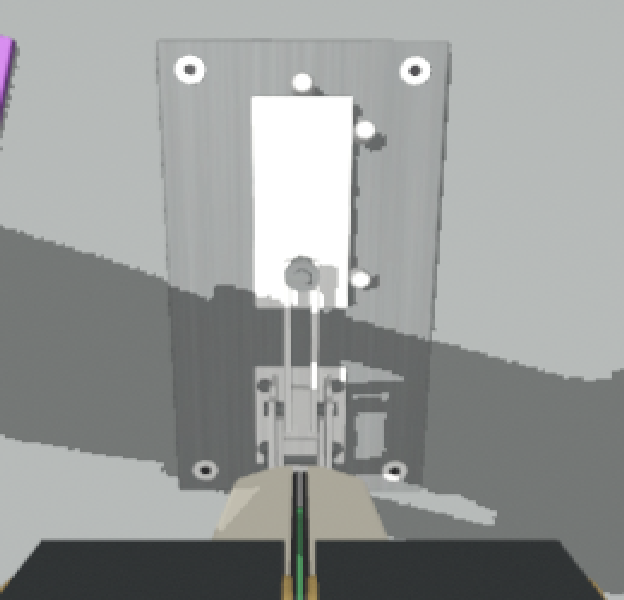

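View pics/t13.png

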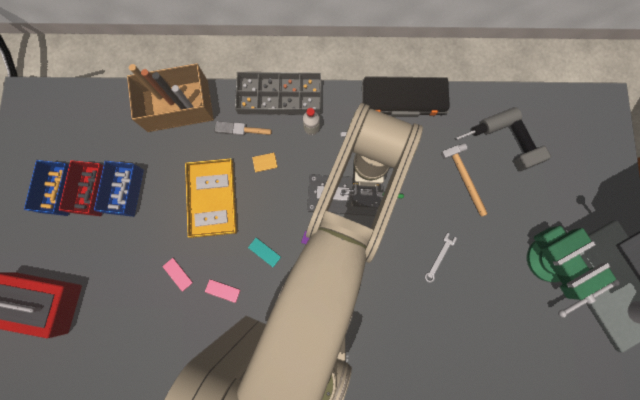

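```bash
python3 - <<'E'
from h import *
st=monitor.read_state();K,T=cam("wrist",st)
c=lambda L:np.array(L)/[2.4,2]+[200,0]-0.5
p=ray(K,T,c([(251,97),(353,97),(347,307),(257,307)]),.032)
q=ray(K,T,c([(302,83),(365,130),(361,280)]),.040)
from scipy.optimize import least_squares
m=np.array([[0,.060],[.027,.038],[.027,-.038]])
def f(x):
    a=x[2];Rm=np.array([[np.cos(a),-np.sin(a)],[np.sin(a),np.cos(a)]]);return ((m@Rm.T+x[:2])-q[:,:2]).ravel()
r=least_squares(f,[.51,-.065,0]).x; Rm=np.array([[np.cos(r[2]),-np.sin(r[2])],[np.sin(r[2]),np.cos(r[2])]])
h=lambda d:np.degrees(np.arctan2(d[1],d[0]))
print('in nest',(p.mean(0)[:2]-r[:2])@Rm,'heads',h(p[0]-p[3]),h(p[1]-p[2]),90+np.degrees(r[2]),st['dq'].round(3))
E
```

```text
in nest [0.00013953 0.00045784] heads 87.47983321085238 86.65202857188763 86.99929443401126 [-0.014  0.006 -0.008  0.     0.001  0.002]
```

```bash
python3 - <<'E'
from plant import ticket
print(ticket.close_job())
E
```

```text
the job is handed in; nothing more can be done
None
```

The fixture is reloaded and the job was handed in at about 22.5 s of the 62 s allowed; no verdict was reported.

- **Drilled plate:** I lifted it off the buttons and let it go about 4 mm above the floor of the tray's free half. The pictures show it lying flat there.
- **Blank:** I gripped it, set it on the buttons, pushed it against the end pin and then the side pins, and released it. On the first side push it stuck by friction about 2 mm short. I eased the downward load and pushed again, and it came up hard against the side pins. The last picture puts it within about 0.5 mm of the nest in x and y, and its direction agrees with the fixture's to about 0.1° on average. One long edge reads 0.5° over and the other 0.3° under, both well inside the tolerance.
- **Clamp:** I pushed the handle down until it stopped moving, at 29.6 N. The fingertips were then 63.8 mm above the bench, which matches the top of a level grip (64 mm). The side view shows the handle level and the rubber tip down on the blank. I judged the tip pressure from these and did not measure it directly.
- **Other things:** The last pictures show no visible shift of the offcut, brush, hammer, spanner, bottle or caliper. I did not measure them, and the arm hid most of the caliper in the top view. The arm ended clear of everything, with the force near zero.

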